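# Pop the round setting gauge from its push-push holder

## Task

Take the round-headed brass setting gauge out of its walnut push-push holder: press it straight down until the catch lets go, let it spring up by itself, then draw it out and stand it upright on the floor of the open oak drawer. Leave the square-headed gauge latched in its own holder.

Things in the scene. Friction and masses are not known exactly. Their poses are not given: they have to be found in the camera images.
- gauge_round: The gauge to take out: brass cylinder 32 mm across, 75 mm tall, flat round top, about 180 g. Origin: centre of its underside; z up its axis. Latched, its top stands 12 mm above its holder and it cannot be pulled out. Pressing takes 5 to 10 N; the catch lets go about 6 mm down, the stop is 11 mm down: press 9 to 10. Released, it rises in about 0.5 s to 36 mm above the holder and waits there, loose.
- holder_round: Fixed walnut holder of the round-headed gauge: block 70 x 70 mm, 80 mm tall, on an 82 mm square foot, with a 35 mm round well in its top. Origin: centre of its underside; z up. The gauge's underside is 17 mm above the origin when latched, 41 mm when sprung up. Its catch does not take hold again. The other gauge has a like holder; which of the two stands nearer the drawer varies.
- gauge_square: The other gauge, to be left latched in its holder: the same brass body, but its top 12 mm are a 22 mm square head. Origin: centre of its underside; z up.
- drawer_bay (a point): Point on the floor of the half-open oak drawer: mid-width, 60 mm behind the inside of its front. The inside is 164 mm wide, its walls 42 mm high. x points into the chest, y across, z up. The chest's front face is 54 to 84 mm beyond the point and 75 mm tall. The drawer slides stiffly.
There are look-alikes about, which are no part of the job. What is shaped like the gauge_round but purple is not meant.

How it is judged (in metres and radians):
On the way, in this order (a step that is already met when the one before it is completed fails the run):
1. the round-headed gauge is pressed down, at least 4 mm below its latched height, in its holder (z of gauge_round in the frame of holder_round below 0.013 m and horizontal distance between gauge_round and holder_round below 0.008 m), for 0.02 s.
2. it has sprung up by itself in its holder, at least 18 mm above its latched height, not gripped (z of gauge_round in the frame of holder_round above 0.035 m and horizontal distance between gauge_round and holder_round below 0.012 m and contact force between the fingers and gauge_round below 1 N), for 0.05 s.
At the end, for the whole second after the job is handed in: The round-headed gauge stands on the drawer's floor, anywhere inside the drawer (within 6 mm of the floor's height), upright within 8 degrees, released and at rest; the square-headed gauge is still latched, within 12 mm of where it was (x of gauge_round in the frame of drawer_bay between -0.06 and 0.1 m and y of gauge_round in the frame of drawer_bay between -0.082 and 0.082 m and z of gauge_round in the frame of drawer_bay between -0.006 and 0.006 m and angle between gauge_round's own z axis and vertical below 0.15 rad and linear speed of gauge_round below 0.02 m/s and distance of gauge_square from where it was at the start of the episode below 0.012 m); the robot touches nothing.
It fails at once if the square-headed gauge is released or knocked (moved more than 15 mm) (distance of gauge_square from where it was at the start of the episode above 0.015 m).
It also fails if it takes over 48 s, if anything falls off the work surface, if the arm or the gripper's body presses on something with over 40 N, if the wrist force passes 120 N, or if a joint passes its speed limit or range.

## Robot

A 6-joint arm with a two-finger parallel gripper is mounted at the origin on the work surface. World frame = base frame: x ahead of the robot, y to its left, z up, the work surface at z = 0. Lengths are in m, angles in degrees, forces in N, time in s.
With the tool pointing down it reaches from about 0.25 to 0.725 m from the base axis. Payload 9.7 kg.
Tool frame: the origin (TCP) lies at the centre of the arm's flange, where the gripper is bolted on; the fingertips stand 173 mm ahead of it and the grasp point (between the pads) lies 155 mm ahead of it; z points along the fingers, y is the line along which they close (so a half turn about z gives the same grasp; the last joint's range is limited). The gripper opens to 85 mm and grips with 20 to 120 N. Pads are 22 mm wide; open, the fingers measure 114 mm over their backs; the gripper's body (76 mm by 85 mm) begins 54 mm behind the grasp point. The pads swing forward as they close: fully open they stand 13 mm farther back than shut.
Start: joints at [-67.151, 4.979, 10.078, 95.1, 0, 90], TCP at [0.214, -0.507, 0.405] pointing down, gripper open.
Joint ranges: [-179.16, 179.16], [-48.56, 103.87], [-65.8, 70.77], [-126.05, 130.52], [-82.76, 87.17], [-180, 180]. Speed limits (degrees/s): [127.2, 127.2, 147.25, 180, 180, 180].

## Interface

Orientations are given as [roll, pitch, yaw] about the fixed x, y, z axes, in that order (R = Rz(yaw) Ry(pitch) Rx(roll)).
In Python, from workcell import monitor, camera, get_calibration, bot gives the robot as it stands.
- The arm moves only by the tool carry_out, never from a script. Its argument "targets" is text: rows parted by semicolons, each of 7 numbers parted by spaces: the shift along the tool's x, y, z in units of 0.04 m (1.0 is 0.04 m), then the turn, a rotation vector about the tool's x, y, z in units of 0.1 rad (1.0 is 0.1 rad), then the opening, from -1 (shut) to 1 (fully open), so that 0 is half open. A call has exactly 8 rows; each row shifts and turns the commanded pose from where the row before left it, along the tool's axes as they then stand; what a row does not reach is not made up. A row lasts 1/12 s, in which the tool goes at most 41.7 mm and 7.16 degrees, less where a joint would pass 70% of its speed; a pose out of reach is approached as far as the arm can. A call with a number of a shift or a turn outside -1 to 1 is refused whole. A call with a gripper value outside its range is refused whole. The fingers move at their own pace and stop on an object; "newtons" is the grip in N (left out, the last holds). Time passes only in rows, so rows that do not move let the fingers close, or fill a call up. It gives the time, the measured TCP pose, the force, the opening and the grip force at its end, in the units of the state.
- monitor.get_obs(): the state, without advancing time (a new reading comes with each control period).
- camera(name): name is "side" or "top"; returns the picture (480x640x3 uint8, red, green, blue); there is no depth.
- get_calibration(name): a dict with "fx", "fy", "cx", "cy" (pixels), "D" ([k1, k2, p1, p2, k3] as OpenCV has them; the pictures are not rectified), "view" (4x4, takes a point from world to camera coordinates). Camera axes: x right, y down, z forward; pixel columns grow to the right and rows downward; lengths in m; the calibration is good to about 2 mm. A picture is of the moment at which its call begins. get_calibration takes no time and is no camera call.
- bot.job_done(): hands the job in; it is judged then, once.
The state is a dict: "time": time; "q": joint angles; "qd": joint speeds; "joint_efforts": joint torques, N m; "ee_pos": TCP position; "tcp_rot": TCP orientation; "wrist_force": force on the tool from outside, world axes, zero at the start; "torque": the same for the moment, N m; "opening": finger opening in m; "grasp_force": force on a finger pad.
Only numpy, scipy, OpenCV 4.12 (cv2) and the standard library are available. Lean on these libraries where they do the work, as an engineer would, in place of code of your own. Each camera call takes 0.05 s, during which the arm holds its last target. There are 200 camera calls.

## Working session

There is one attempt and no reset: what is moved stays moved. The work goes in short steps, Python scripts to look and compute and a tool call to move; the robot and the scene stay as the last step left them, time stands still between calls to the robot, and variables do not carry over. Pictures are saved under pics/ and viewed, at most 10 in all, crops included, and the job is handed in when it is done.

Besides the shell and the picture viewer there is one more tool, called after "Emit:" in YAML: its name, and indented under it one key for each argument. carry_out: Moves the arm, as the interface text tells. Shifts and turns lie within -1 to 1; 1 stands for 0.04 m of shift or 0.1 rad of turn. Its arguments: {"type":"object","properties":{"targets":{"type":"string"},"newtons":{"type":"number"}},"required":["targets"]}

```bash
mkdir -p pics
cat > h.py <<'E'
import numpy as np, cv2
from workcell import monitor, camera, get_calibration, bot
def snap(n,f):
    im=camera(n); cv2.imwrite('pics/'+f,im[:,:,::-1]); return im
def ray(n,u,v):
    c=get_calibration(n);K=np.array([[c['fx'],0,c['cx']],[0,c['fy'],c['cy']],[0,0,1.]])
    p=cv2.undistortPoints(np.array([[[u,v]]],float),K,np.array(c['D'],float))[0,0]
    V=np.array(c['view']);R=V[:3,:3];return -R.T@V[:3,3],R.T@np.array([p[0],p[1],1.])
def onz(n,u,v,z):
    o,d=ray(n,u,v);return o+d*(z-o[2])/d[2]
def proj(n,P):
    c=get_calibration(n);K=np.array([[c['fx'],0,c['cx']],[0,c['fy'],c['cy']],[0,0,1.]])
    V=np.array(c['view']);return cv2.projectPoints(np.array(P,float).reshape(-1,1,3),cv2.Rodrigues(V[:3,:3])[0],V[:3,3],K,np.array(c['D'],float))[0][:,0]
E
python3 - <<'E'
from h import *
snap('top','t0.png');snap('side','s0.png')
o=monitor.get_obs();print(o['time'],o['ee_pos'],o['tcp_rot'],o['opening'])
for n in('top','side'):print(n,ray(n,320,240))
E
```

```text
0.1 [ 0.21357511 -0.50684254  0.40406147] [-1.79932618e+02  5.93263980e-04  2.28506927e+01] 0.08531196024756407
top (array([ 0.47945558, -0.01712294,  0.8585802 ]), array([ 0.15672855,  0.00958959, -0.98772216]))
side (array([ 0.46569705, -0.81527037,  0.90844894]), array([ 0.10925251,  0.66633125, -0.7376597 ]))
```

View pics/t0.png

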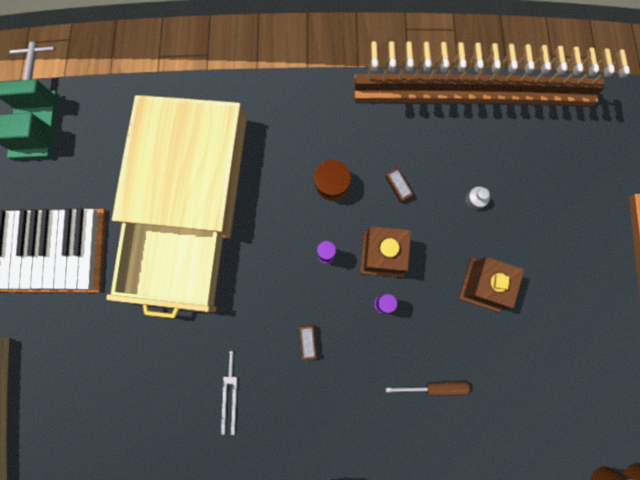

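View pics/s0.png

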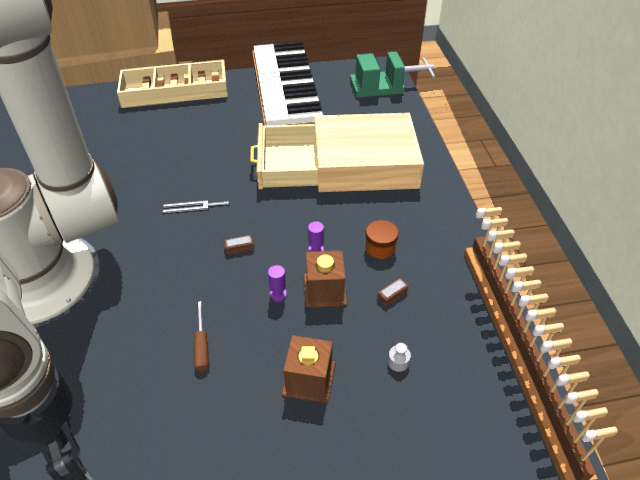

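Candidates (top picture): yellow round head in a holder at (390,248), yellow square head in a holder at (501,283), purple cylinders at (326,251) and (387,304). The description picks (390,248). The drawer is at about (165,265), with its handle towards the robot.

```bash
cat > m.py <<'E'
from h import *
def yel(n,box):
    im=cv2.imread({'top':'pics/t0.png','side':'pics/s0.png'}[n]);u0,v0,u1,v1=box
    hsv=cv2.cvtColor(im,cv2.COLOR_BGR2HSV);m=cv2.inRange(hsv,(22,150,120),(35,255,255));k=np.zeros_like(m);k[v0:v1,u0:u1]=m[v0:v1,u0:u1]
    c=max(cv2.findContours(k,0,2)[0],key=cv2.contourArea);M=cv2.moments(c);return M['m10']/M['m00'],M['m01']/M['m00'],cv2.minAreaRect(c)
for n,b in(('top',(370,230,410,265)),('top',(485,268,520,300)),('side',(310,250,340,275)),('side',(295,342,322,366))):
    u,v,r=yel(n,b);print(n,u,v,r,onz(n,u,v,.092).round(4))
im=cv2.imread('pics/t0.png');h=cv2.cvtColor(im,cv2.COLOR_BGR2HSV)
for q in[(121,222),(223,236),(108,300),(212,310)]:print(q,onz('top',*q,.075 if q[1]<240 else .045).round(3))
cr=lambda i,a,b,c,d:cv2.resize(i[b:d,a:c],(390,390),interpolation=cv2.INTER_CUBIC)
s=cv2.imread('pics/s0.png')
cv2.imwrite('pics/c0.png',np.hstack([cr(im,350,215,430,295),cr(im,100,205,230,335)]))
E
python3 m.py
```

```text
top 391.5844748858447 251.07305936073058 ((390.6083068847656, 250.00180053710938), (13.15843391418457, 18.325674057006836), 57.2647705078125) [ 0.581  -0.1302  0.092 ]
top 499.7165963431786 282.02390998593523 ((500.0, 282.0), (18.0, 18.0), 90.0) [ 0.5262 -0.3134  0.092 ]Traceback (most recent call last):
  File "m.py", line 7, in <module>
    u,v,r=yel(n,b);print(n,u,v,r,onz(n,u,v,.092).round(4))
          ~~~^^^^^
  File "m.py", line 5, in yel
    c=max(cv2.findContours(k,0,2)[0],key=cv2.contourArea);M=cv2.moments(c);return M['m10']/M['m00'],M['m01']/M['m00'],cv2.minAreaRect(c)
                                                                                  ~~~~~~~~^~~~~~~~~
ZeroDivisionError: float division by zero
```

```bash
sed -i 's/(22,150,120),(35,255,255)/(20,90,170),(38,255,255)/; s/print(n,u,v,r,onz/print(n,round(u,1),round(v,1),r,onz/' m.py; python3 m.py
```

```text
top 389.3 247.1 ((389.0, 247.0), (18.0, 18.0), 90.0) [ 0.5878 -0.1265  0.092 ]
top 499.5 281.9 ((499.5, 282.0), (18.0, 17.0), 90.0) [ 0.5265 -0.313   0.092 ]
side 324.7 261.4 ((324.45123291015625, 260.9390563964844), (14.836507797241211, 16.71059226989746), 51.34019088745117) [ 0.5864 -0.133   0.092 ]
side 307.8 354.8 ((308.0, 355.0), (18.0, 20.0), 90.0) [ 0.5252 -0.3269  0.092 ]
(121, 222) [0.64  0.344 0.075]
(223, 236) [0.613 0.159 0.075]
(108, 300) [0.503 0.374 0.045]
(212, 310) [0.485 0.183 0.045]
```

View pics/c0.png

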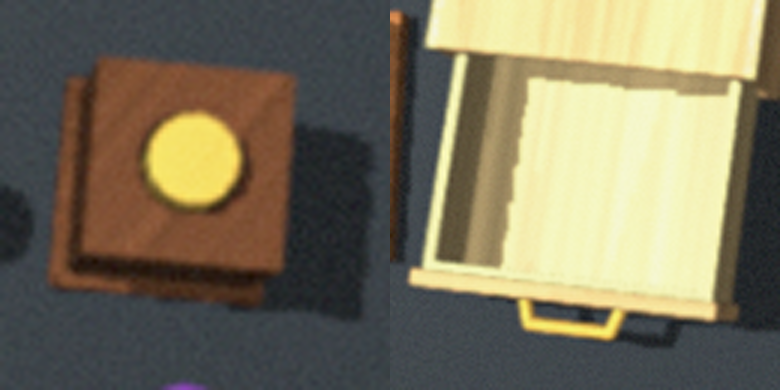

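The crop shows the round yellow head centred in its walnut block at (390,248), so the choice is right; the drawer floor is open and empty. I'm moving above it with the gripper shut.

Emit:
carry_out:
  targets: "0.767 -0.32 0 0 0 0 -1;0.767 -0.32 0 0 0 0 -1;0.767 -0.32 0 0 0 0 -1;0.767 -0.32 0 0 0 0 -1;0.767 -0.32 0 0 0 0 -1;0.767 -0.32 0 0 0 0 -1;0.767 -0.32 0 0 0 0 -1;0.767 -0.32 0 0 0 0 -1"
  newtons: 30

```text
time: 0.77
ee_pos: [0.4009, -0.3158, 0.4044]
tcp_rot: [-180.0, 0.0, 22.8]
wrist_force: [0.6, -0.6, -0.4]
opening: 0.0
grasp_force: 0.0
```

Emit:
carry_out:
  targets: "0.767 -0.32 0.2 0 0 0 -1;0.767 -0.32 0.3 0 0 0 -1;0.767 -0.32 0.3 0 0 0 -1;0.767 -0.32 0.3 0 0 0 -1;0.767 -0.32 0.3 0 0 0 -1;0.767 -0.32 0.3 0 0 0 -1;0.767 -0.32 0.3 0 0 0 -1;0.767 -0.32 0.3 0 0 0 -1"

```text
time: 1.43
ee_pos: [0.5873, -0.126, 0.3117]
tcp_rot: [-180.0, 0.0, 22.9]
wrist_force: [0.5, -0.6, 0.1]
opening: -0.0001
grasp_force: 0.0
```

Run:
```python
from h import *
o=monitor.get_obs();print(o['time'],o['ee_pos'],o['tcp_rot'],o['opening'],o['q'],o['wrist_force'])
snap('side','s1.png')
cr=cv2.imread('pics/s1.png')[160:340,230:430];cv2.imwrite('pics/c1.png',cv2.resize(cr,None,fx=3,fy=3,interpolation=cv2.INTER_CUBIC))
```

```text
1.4333 [ 0.58726991 -0.12602828  0.31169745] [-1.79982699e+02  2.93213705e-02  2.28560252e+01] -5.023699192732064e-05 [-1.21114992e+01  1.10833431e+01  6.58871172e+00  8.55393123e+01
 -2.62666658e-03  1.45032481e+02] [ 0.54795621 -0.57315157  0.06985098]
```

View pics/c1.png

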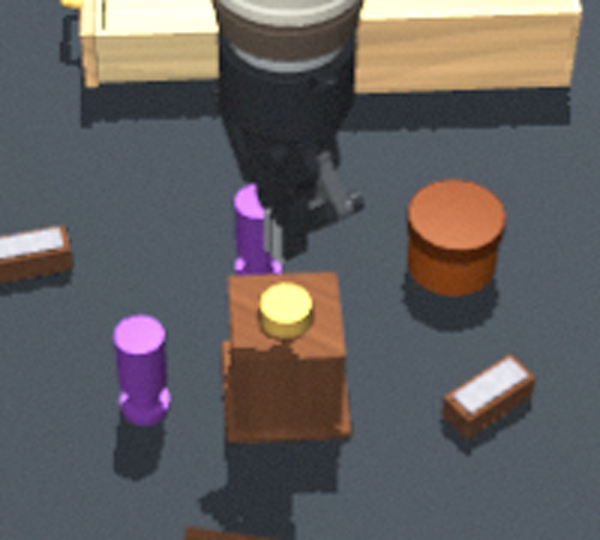

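The fingertips, at crop (275,250), hang just above the round head at crop (286,305). The head's centre by both views is about (0.587, -0.129). Going down, slowly at the end.

Emit:
carry_out:
  targets: "-0.03 0.08 0.2 0 0 0 -1;0 0 0.2 0 0 0 -1;0 0 0.2 0 0 0 -1;0 0 0.2 0 0 0 -1;0 0 0.15 0 0 0 -1;0 0 0.1 0 0 0 -1;0 0 0.05 0 0 0 -1;0 0 0 0 0 0 -1"

```text
time: 2.15
ee_pos: [0.5863, -0.1312, 0.2684]
tcp_rot: [-180.0, 0.0, 22.8]
wrist_force: [0.3, 0.3, -1.0]
opening: 0.0001
grasp_force: 0.0
```

Emit:
carry_out:
  targets: "0 0 0.05 0 0 0 -1;0 0 0.05 0 0 0 -1;0 0 0.03 0 0 0 -1;0 0 0.03 0 0 0 -1;0 0 0.02 0 0 0 -1;0 0 0 0 0 0 -1;0 0 0 0 0 0 -1;0 0 0 0 0 0 -1"

```text
time: 2.82
ee_pos: [0.5867, -0.131, 0.2626]
tcp_rot: [179.9, -0.1, 22.8]
wrist_force: [-1.1, -0.1, 6.1]
opening: 0.0001
grasp_force: 3.3
```

Emit:
carry_out:
  targets: "0 0 0.05 0 0 0 -1;0 0 0.04 0 0 0 -1;0 0 0.04 0 0 0 -1;0 0 0.03 0 0 0 -1;0 0 0 0 0 0 -1;0 0 0 0 0 0 -1;0 0 0 0 0 0 -1;0 0 0 0 0 0 -1"

```text
time: 3.48
ee_pos: [0.5867, -0.131, 0.2563]
tcp_rot: [179.9, -0.1, 22.8]
wrist_force: [-1.0, -1.1, 7.2]
opening: 0.0002
grasp_force: 3.6
```

Emit:
carry_out:
  targets: "0 0 0.02 0 0 0 -1;0 0 0 0 0 0 -1;0 0 0 0 0 0 -1;0 0 -0.4 0 0 0 -1;0 0 -0.5 0 0 0 -1;0 0 -0.5 0 0 0 -1;0 0 -0.5 0 0 0 0.5;0 0 -0.3 0 0 0 0.5"

```text
time: 4.15
ee_pos: [0.5867, -0.1309, 0.3445]
tcp_rot: [179.9, -0.1, 22.9]
wrist_force: [1.4, -0.4, -0.1]
opening: 0.0232
grasp_force: 0.0
```

Emit:
carry_out:
  targets: "0 0 -0.3 0 0 0 0.6;0 0 0 0 0 0 0.6;0 0 0 0 0 0 0.6;0 0 0 0 0 0 0.6;0 0 0 0 0 0 0.6;0 0 0 0 0 0 0.6;0 0 0 0 0 0 0.6;0 0 0 0 0 0 0.6"

```text
time: 4.82
ee_pos: [0.5865, -0.1309, 0.3539]
tcp_rot: [-180.0, 0.0, 22.8]
wrist_force: [-0.3, -0.2, 0.4]
opening: 0.0686
grasp_force: 0.0
```

Run:
```python
from h import *
o=monitor.get_obs();print(o['time'],o['ee_pos'],o['opening'],o['wrist_force'])
snap('side','s2.png')
cr=cv2.imread('pics/s2.png')[160:340,230:430];cv2.imwrite('pics/c2.png',cv2.resize(cr,None,fx=3,fy=3,interpolation=cv2.INTER_CUBIC))
for z in(.092,.116):print(proj('side',[.587,-.130,z]))
```

```text
4.8167 [ 0.58651996 -0.13089558  0.35385964] 0.06856541144111711 [-0.27389732 -0.15467746  0.35436211]
[[324.73083957 260.19379164]]
[[324.79559069 251.7679783 ]]
```

View pics/c2.png

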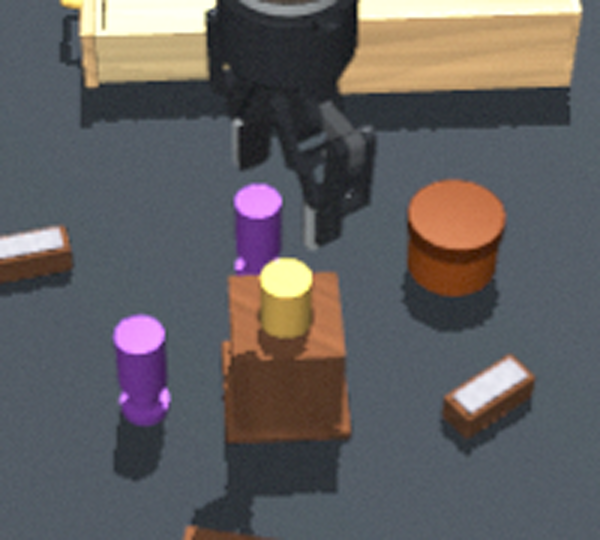

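The gauge has sprung up (top at crop (286,278)), standing free below the open fingers. Lowering round it and gripping.

Emit:
carry_out:
  targets: "0 0 0.4 0 0 0 0.6;0 0 0.4 0 0 0 0.6;0 0 0.4 0 0 0 0.6;0 0 0.4 0 0 0 0.6;0 0 0.4 0 0 0 0.6;0 0 0.3 0 0 0 0.6;0 0 0.15 0 0 0 0.6;0 0 0 0 0 0 0.6"

```text
time: 5.53
ee_pos: [0.5862, -0.1308, 0.2548]
tcp_rot: [-179.9, 0.1, 22.9]
wrist_force: [0.1, -0.0, 0.3]
opening: 0.0685
grasp_force: 0.0
```

Emit:
carry_out:
  targets: "0 0 0 0 0 0 0;0 0 0 0 0 0 -0.2;0 0 0 0 0 0 -0.4;0 0 0 0 0 0 -0.6;0 0 0 0 0 0 -0.6;0 0 0 0 0 0 -0.6;0 0 0 0 0 0 -0.6;0 0 0 0 0 0 -0.6"
  newtons: 30

```text
time: 6.2
ee_pos: [0.5866, -0.1305, 0.2573]
tcp_rot: [-180.0, -0.1, 22.9]
wrist_force: [-2.2, 5.3, 6.3]
opening: 0.0312
grasp_force: 29.4
```

Emit:
carry_out:
  targets: "0 0 -0.1 0 0 0 -0.6;0 0 -0.2 0 0 0 -0.6;0 0 -0.3 0 0 0 -0.6;0 0 -0.4 0 0 0 -0.6;0 0 -0.5 0 0 0 -0.6;0 0 -0.5 0 0 0 -0.6;0 0 -0.5 0 0 0 -0.6;0 0 -0.4 0 0 0 -0.6"

```text
time: 6.87
ee_pos: [0.5864, -0.1312, 0.3753]
tcp_rot: [179.9, -0.1, 22.8]
wrist_force: [0.4, 0.1, -2.1]
opening: 0.0311
grasp_force: 29.9
```

Run:
```python
from h import *
o=monitor.get_obs();print(o['time'],o['ee_pos'],o['opening'],o['wrist_force'],o['q'])
snap('side','s3.png')
cr=cv2.imread('pics/s3.png')[100:300,230:430];cv2.imwrite('pics/c3.png',cv2.resize(cr,None,fx=3,fy=3,interpolation=cv2.INTER_CUBIC))
# drawer: front corners seen in both views (rim z~.045), inner floor
f=lambda u,v,z:onz('top',100+u/3/1,0,z)
for q,z in(((108,300),.05),((212,309),.05),((118,222),.075),((222,236),.075)):print(q,onz('top',*q,z).round(3))
# side-view: inside front top corners near/far
for q in((263,186),(258,124),(316,186),(316,116)):print('side',q,onz('side',*q,.05).round(3))
```

```text
6.8667 [ 0.58644155 -0.13118099  0.37526557] 0.031101571474501745 [ 0.44495818  0.1057268  -2.07975295] [-1.26011405e+01  1.14881178e+01  1.40752418e+01  9.24475035e+01
 -4.18463007e-02  1.44569982e+02]
(108, 300) [0.503 0.372 0.05 ]
(212, 309) [0.487 0.182 0.05 ]
(118, 222) [0.64  0.349 0.075]
(222, 236) [0.613 0.161 0.075]
side (263, 186) [0.494 0.143 0.05 ]
side (258, 124) [0.503 0.378 0.05 ]
side (316, 186) [0.611 0.123 0.05 ]
side (316, 116) [0.653 0.387 0.05 ]
```

View pics/c3.png

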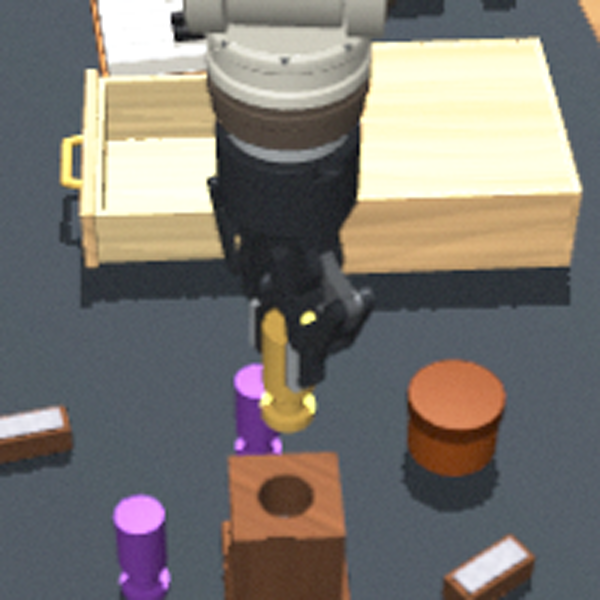

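The gauge hangs upright in the pads, clear of the empty well at crop (286,495). First turning the tool to spare the last joint, then travelling to the drawer at about (0.566, 0.267).

Emit:
carry_out:
  targets: "0 0 0 0 0 -0.7 -0.6;0 0 0 0 0 -0.9 -0.6;0 0 0 0 0 -1 -0.6;0 0 0 0 0 -1 -0.6;0 0 0 0 0 -1 -0.6;0 0 0 0 0 -1 -0.6;0 0 0 0 0 -0.9 -0.6;0 0 0 0 0 -0.5 -0.6"

```text
time: 7.58
ee_pos: [0.5865, -0.1312, 0.3726]
tcp_rot: [180.0, 0.0, 63.2]
wrist_force: [0.4, -0.0, -1.5]
opening: 0.0312
grasp_force: 29.9
```

```bash
cat > g.py <<'E'
from h import *
from scipy.spatial.transform import Rotation as R
import sys
o=monitor.get_obs();Rt=R.from_euler('xyz',o['tcp_rot'],degrees=True)
t=np.array([float(a) for a in sys.argv[1:4]]);print(o['time'],o['ee_pos'],o['tcp_rot'],'units',Rt.inv().apply(t-o['ee_pos'])/.04)
E
python3 g.py .566 .267 .375
```

```text
7.5833 [ 0.58651631 -0.13115744  0.37255261] [1.79966446e+02 2.78178799e-02 6.32266442e+01] units [ 8.65575187 -4.94175667 -0.06828141]
```

Emit:
carry_out:
  targets: "0.4 -0.23 0 0 0 0 -0.6;0.55 -0.31 0 0 0 0 -0.6;0.6 -0.34 0 0 0 0 -0.6;0.6 -0.34 0 0 0 0 -0.6;0.6 -0.34 0 0 0 0 -0.6;0.6 -0.34 0 0 0 0 -0.6;0.6 -0.34 0 0 0 0 -0.6;0.6 -0.34 0 0 0 0 -0.6"

```text
time: 8.25
ee_pos: [0.5772, 0.0792, 0.3727]
tcp_rot: [179.9, 0.0, 62.9]
wrist_force: [-0.1, -0.1, -2.7]
opening: 0.0316
grasp_force: 29.8
```

Emit:
carry_out:
  targets: "0.6 -0.34 0 0 0 0 -0.6;0.6 -0.34 0 0 0 0 -0.6;0.6 -0.34 0 0 0 0 -0.6;0.6 -0.34 0 0 0 0 -0.6;0.6 -0.34 0 0 0 0 -0.6;0.6 -0.35 0 0 0 0 -0.6;0.4 -0.3 0 0 0 0 -0.6;0.1 -0.08 0 0 0 0 -0.6"

```text
time: 8.92
ee_pos: [0.5649, 0.271, 0.3721]
tcp_rot: [-180.0, -0.0, 63.1]
wrist_force: [0.2, -1.1, -1.3]
opening: 0.0313
grasp_force: 29.8
```

```bash
python3 g.py .566 .267 .235
python3 - <<'E'
from h import *
snap('side','s4.png');snap('top','t4.png')
a=cv2.imread('pics/s4.png')[60:260,220:440];b=cv2.imread('pics/t4.png')[140:340,80:280]
cv2.imwrite('pics/c4.png',np.hstack([cv2.resize(a,(400,364)),cv2.resize(b,(364,364))]))
E
```

```text
8.9167 [0.564915   0.27097834 0.37205118] [-1.79997746e+02 -8.09885735e-03  6.30875605e+01] units [-0.07689388  0.06933984  3.42626588]
```

View pics/c4.png

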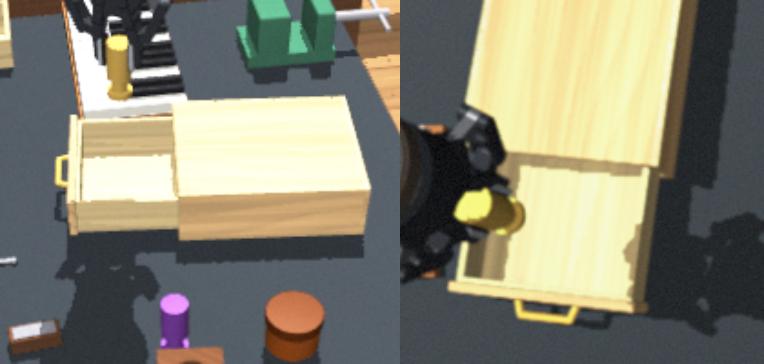

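The gauge hangs upright over the drawer in both views (about (118,70) in the side crop, (490,210) in the top crop).

```bash
python3 -c "
from h import *
for n in('top','side'):print(n,proj(n,[[.565,.271,.01],[.565,.271,.085]]))"
```

```text
top [[171.04424908 267.34685112]
 [156.73844476 263.04643623]]
side [[288.18907278 160.28343493]
 [286.87749552 135.66352727]]
```

Emit:
carry_out:
  targets: "0 0 0.2 0 0 0 -0.6;0 0 0.4 0 0 0 -0.6;0 0 0.5 0 0 0 -0.6;0 0 0.5 0 0 0 -0.6;0 0 0.5 0 0 0 -0.6;0 0 0.4 0 0 0 -0.6;0 0 0.3 0 0 0 -0.6;0 0 0.1 0 0 0 -0.6"

```text
time: 9.68
ee_pos: [0.5652, 0.267, 0.2539]
tcp_rot: [-179.9, 0.1, 62.9]
wrist_force: [-0.2, 0.3, -2.0]
opening: 0.0311
grasp_force: 29.8
```

Emit:
carry_out:
  targets: "0 0 0.1 0 0 0 -0.6;0 0 0.1 0 0 0 -0.6;0 0 0.1 0 0 0 -0.6;0 0 0.08 0 0 0 -0.6;0 0 0.04 0 0 0 -0.6;0 0 0.02 0 0 0 -0.6;0 0 0 0 0 0 -0.6;0 0 0 0 0 0 -0.6"

```text
time: 10.35
ee_pos: [0.5654, 0.2685, 0.2389]
tcp_rot: [180.0, -0.0, 63.0]
wrist_force: [-0.4, 0.0, -0.8]
opening: 0.0312
grasp_force: 29.8
```

Emit:
carry_out:
  targets: "0 0 0.05 0 0 0 -0.6;0 0 0.05 0 0 0 -0.6;0 0 0.05 0 0 0 -0.6;0 0 0.04 0 0 0 -0.6;0 0 0.02 0 0 0 -0.6;0 0 0 0 0 0 -0.6;0 0 0 0 0 0 -0.6;0 0 0 0 0 0 -0.6"

```text
time: 11.02
ee_pos: [0.5653, 0.2686, 0.2322]
tcp_rot: [180.0, -0.1, 63.0]
wrist_force: [-4.3, -0.1, 11.9]
opening: 0.0316
grasp_force: 29.1
```

Contact on the floor. Easing off 1 mm and opening.

Emit:
carry_out:
  targets: "0 0 -0.03 0 0 0 -0.6;0 0 0 0 0 0 -0.6;0 0 0 0 0 0 -0.2;0 0 0 0 0 0 -0.1;0 0 0 0 0 0 0;0 0 0 0 0 0 0.2;0 0 0 0 0 0 0.4;0 0 0 0 0 0 0.4"

```text
time: 11.68
ee_pos: [0.5654, 0.2683, 0.2313]
tcp_rot: [-180.0, 0.0, 63.0]
wrist_force: [0.6, -0.8, 0.4]
opening: 0.0601
grasp_force: 0.0
```

Emit:
carry_out:
  targets: "0 0 -0.1 0 0 0 0.4;0 0 -0.3 0 0 0 0.4;0 0 -0.5 0 0 0 0.4;0 0 -0.6 0 0 0 0.4;0 0 -0.6 0 0 0 0.4;0 0 -0.6 0 0 0 0.4;0 0 -0.5 0 0 0 0.4;0 0 0 0 0 0 0.4"

```text
time: 12.35
ee_pos: [0.5655, 0.2684, 0.3657]
tcp_rot: [179.7, -0.3, 63.0]
wrist_force: [0.5, 0.5, 0.2]
opening: 0.0597
grasp_force: 0.0
```

Run:
```python
from h import *
o=monitor.get_obs();print(o['time'],o['ee_pos'],o['opening'],o['wrist_force'])
snap('side','s5.png');snap('top','t5.png')
a=cv2.imread('pics/s5.png')[60:400,220:440];b=cv2.imread('pics/t5.png')[140:340,80:280]
cv2.imwrite('pics/c5.png',np.hstack([cv2.resize(a,(388,600)),cv2.resize(b,(400,600))]))
```

```text
12.35 [0.56546628 0.26841938 0.36570135] 0.05971535513636267 [0.45872151 0.45102124 0.20468775]
```

View pics/c5.png

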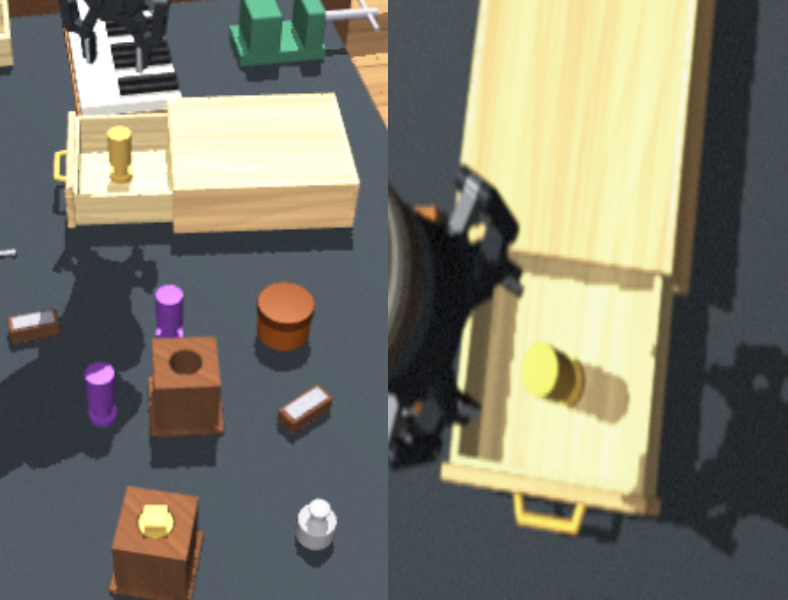

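The gauge stands upright mid-drawer (side crop (120,155), top crop (550,372)), clear of the fingers, and the square one is still latched (side crop (155,520)).

```bash
python3 -c "
from workcell import bot
print(bot.job_done())"
```

```text
the job is handed in; nothing more can be done
None
```

I pressed the round gauge until its catch let go, drew it out after it sprang up, and stood it upright in the middle of the open drawer; the last pictures show the square gauge still latched, and I handed the job in at about 12.5 s, though no verdict came back.

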